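# Put the bench things back in their fitted trays

## Robot

A 6-joint arm with a two-finger parallel gripper is mounted at the origin on a cart in front of the work surface, level with it; the furniture and walls round the work are solid. World frame = base frame: x ahead of the robot, y to its left, z up, the work surface at z = 0. Lengths are in mm, angles in rad, forces in N, time in s.
With the tool pointing down it reaches from about 300 to 875 mm from the base axis. Payload 4.2 kg.
Tool frame: the origin (TCP) lies midway between the tips of the shut fingers; the grasp point (between the pads) lies 19 mm behind it (arm.hold_point_z is the distance from the TCP to the grasp point, in mm); z points along the fingers, y is the line along which they close (so a half turn about z gives the same grasp; the last joint's range is limited). The gripper opens to 85 mm and grips with 20 to 120 N. Pads are 22 mm wide; open, the fingers measure 114 mm over their backs; the gripper's body (76 mm by 85 mm) begins 54 mm behind the grasp point. The pads swing forward as they close: fully open they stand 13 mm farther back than shut.
Start: joints at [1.201, 0.32, 1.565, -0, 1.257, -0.02], TCP at [197.061, 540.193, 231.338] pointing down, gripper open.
Joint ranges: [-3.11, 3.11], [-0.84, 2.01], [0.21, 2.61], [-1.34, 4.49], [0.05, 2.63], [-2.56, 2.56]. Speed limits (rad/s): [2.57, 2.57, 3.14, 3.14, 3.14, 3.14].

## Interface

Orientations are given as a rotation vector (axis times angle).
In Python, from bench import arm gives the robot as it stands. The module is installed in compiled form; this text tells all that it offers.
- The arm moves only by the shell command python3 -m crank 'ROWS' [OPENING] [FORCE]. ROWS is JSON, a list that holds one entry, the list of rows, each a list of 6 numbers: the shift along the world's x, y, z in m, then the turn, a rotation vector about the world's x, y, z in rad. A call has 1 to 10 rows; each row is the pose to reach, as a shift and turn from the pose commanded when the call began; what a row does not reach only later rows make up. A row lasts 1/8 s, in which the tool goes at most 62.5 mm and 10.7 degrees, less where a joint would pass 70% of its speed; a pose out of reach is approached as far as the arm can. A call with a gripper value outside its range is refused whole. OPENING is the opening, from 0 (shut) to 1 (fully open), set as the call begins (- or left out, the last holds). The fingers move at their own pace and stop on an object; FORCE is the grip in N (left out, the last holds). Time passes only in rows, so rows that repeat a pose let the fingers close. It gives the time, the measured TCP pose, the force, the opening and the grip force at its end, in the units of the state.
- arm.sense(): the state, without advancing time (a new reading comes with each control period).
- arm.get_image(name): name is "scene" or "top"; returns (picture, depth): 384x512x3 uint8, red, green, blue; 384x512 float32, mm along the optical axis (not along the pixel's ray), 0 where there is no reading.
- arm.calibration(name): a dict with "fx", "fy", "cx", "cy" (pixels), "k1" (the pictures are not rectified: a ray, as slopes to the right and down, at radius r is drawn at 1 + k1 r^2 times it, then the intrinsics apply), "cam_to_world" (4x4, takes a point from camera to world coordinates). Camera axes: x right, y down, z forward; pixel columns grow to the right and rows downward; lengths in mm; the calibration is good to about 2 mm. A picture is of the moment at which its call begins. calibration takes no time and is no camera call.
- arm.job_done(): hands the job in; it is judged then, once.
The state is a dict: "clock": time; "joint_positions": joint angles; "joint_velocities": joint speeds; "joint_efforts": joint torques, N m; "tcp_pos": TCP position; "eef_rot": TCP orientation; "contact_force": force on the tool from outside, world axes, zero at the start; "ft_torque": the same for the moment, N m; "opening": finger opening in mm; "grip_force": force on a finger pad.
Only numpy, scipy, OpenCV 4.12 (cv2) and the standard library are available. Lean on these libraries where they do the work, as an engineer would, in place of code of your own. Each camera call takes 0.05 s, during which the arm holds its last target. There are 200 camera calls.

## Task

Tidy the bench: put the carton, the marker pen, the sand glass and the white dropper bottle each into the low white-rimmed tray whose outline matches it (rectangle, long narrow trough, hexagon, small circle), so that each sits flat on the tray floor inside the rim and is let go. Keep the carton, sand glass and bottle upright, and do not push the roll of tape or the blue slide box out of place.

Things in the scene. Friction and masses are not known exactly. Their poses are not given: they have to be found in the camera images.
- carton: White closed carton, 76 (its x) x 51 (its y) x 99 mm tall, solid, about 0.09 kg, standing upright. Origin at the centre of its underside, z up. Grasp it across the 51 mm.
- marker: Red and grey marker pen lying flat, 135 mm long along its y, 17 mm wide, top 17 mm above the surface it lies on; about 11 g; does not roll. Origin under the middle of its length at the surface, z up. Grasp it across the barrel at the middle, with the fingertips about 7 mm above the surface, so that they stay above the tray rim when it is let go in its tray.
- sand_glass: Sand glass: two hexagonal ends (50 mm across the flats along its x, 57 mm across the corners along its y, 6 mm thick) and a round glass waist between; 140 mm tall, about 0.09 kg, standing upright. Origin at the centre of its underside, z up. Grasp it by the top end, across two opposite flats (along its x or 60 degrees round), with the grip point about 135 mm above the underside.
- dropper: White dropper bottle with white cap and nozzle, round body 28 mm in diameter up to 48 mm, cap 20 mm in diameter from 56 to 72 mm, 97 mm tall with the nozzle, about 35 g, standing upright. Origin at the centre of its underside, z up. Grasp the body about 45 mm above the underside, from any side.
- carton_tray: Rectangular tray for the carton: inside the rim 92 mm (its x) x 67 mm (its y), 8 mm to spare on each side. The long sides of carton and tray run alike. Fixed to the table; black floor 3 mm above the table, white rim 6 mm thick whose top is 8 mm above the table (5 mm above the floor). Origin at its centre at table height, z up. 
- marker_tray: Long narrow trough for the marker pen: inside the rim 151 mm (its y) x 32 mm (its x), 8 mm to spare on each side. Fixed to the table; black floor 3 mm above the table, white rim 6 mm thick whose top is 8 mm above the table (5 mm above the floor). Origin at its centre at table height, z up. 
- sand_glass_tray: Hexagonal tray for the sand glass: 66 mm across the flats inside the rim, so that the foot fits at any yaw with about 4 mm or more to spare. Fixed to the table; black floor 3 mm above the table, white rim 6 mm thick whose top is 8 mm above the table (5 mm above the floor). Origin at its centre at table height, z up. 
- dropper_tray: Small round tray for the dropper bottle: 44 mm in diameter inside the rim, 8 mm to spare all round. Fixed to the table; black floor 3 mm above the table, white rim 6 mm thick whose top is 8 mm above the table (5 mm above the floor). Origin at its centre at table height, z up. 
- tape_roll: Bystander: roll of clear tape lying flat among the things, ring of 88 mm outer diameter, 19 mm high. Origin at its centre at table height. Leave it where it is.
- slide_box: Bystander: closed blue slide box, 71 x 95 x 33 mm, loose at the back right. Origin at the centre of its underside. Leave it where it is.
Mind the look-alikes: they are no part of the job. What is shaped like the sand_glass but orange or yellow is not meant.

How it is judged:
By the outcome, as a careful person would: the job done as asked, in the order asked, and still so for the second after the job is handed in, with the robot touching nothing.
It also fails if it takes over 112 s, if anything falls off the work surface, if the arm or the gripper's body presses on something with over 40 N, if the wrist force passes 120 N, or if a joint passes its speed limit or range.

## Working session

There is one attempt and no reset: what is moved stays moved. The work goes in short steps, Python scripts to look and compute and a shell command to move; the robot and the scene stay as the last step left them, time stands still between calls to the robot, and variables do not carry over. Pictures are saved under pics/ and viewed, at most 14 in all, crops included, and the job is handed in when it is done.

```bash
mkdir -p pics; cat > h.py <<'E'
import numpy as np, cv2
from bench import arm
def grab(n):
    p,d=arm.get_image(n); np.savez(f'{n}.npz',p=p,d=d); return p,d
def load(n):
    z=np.load(f'{n}.npz'); return z['p'],z['d']
def rays(n,uv):
    c=arm.calibration(n); K=np.array([[c['fx'],0,c['cx']],[0,c['fy'],c['cy']],[0,0,1.]])
    uv=np.asarray(uv,float).reshape(-1,1,2)
    s=cv2.undistortPoints(uv,K,np.array([c['k1'],0,0,0,0.])).reshape(-1,2)
    T=np.array(c['cam_to_world']); return np.c_[s,np.ones(len(s))],T
def at_depth(n,uv,z):
    r,T=rays(n,uv); return (r*np.asarray(z).reshape(-1,1))@T[:3,:3].T+T[:3,3]
def at_height(n,uv,h):
    r,T=rays(n,uv); w=r@T[:3,:3].T; t=(h-T[2,3])/w[:,2]; return T[:3,3]+w*t[:,None]
def cloud(n):
    p,d=load(n); v,u=np.mgrid[:384,:512]; return at_depth(n,np.c_[u.ravel(),v.ravel()],d.ravel()).reshape(384,512,3)
def tri(a,ua,b,ub):
    ra,Ta=rays(a,[ua]); rb,Tb=rays(b,[ub]); A=ra@Ta[:3,:3].T; B=rb@Tb[:3,:3].T
    M=np.c_[A[0],-B[0]]; s=np.linalg.lstsq(M,Tb[:3,3]-Ta[:3,3],rcond=None)[0]
    P=Ta[:3,3]+A[0]*s[0];Q=Tb[:3,3]+B[0]*s[1]; return (P+Q)/2,np.linalg.norm(P-Q)
E
python3 - <<'E'
from h import *
for n in('scene','top'):
    p,d=grab(n); cv2.imwrite(f'pics/{n}1.png',cv2.resize(p[...,::-1],(800,600),interpolation=cv2.INTER_CUBIC))
    c=arm.calibration(n); print(n,c['fx'],c['k1'],np.round(c['cam_to_world'],3).tolist())
s=arm.sense(); print(s)
E
```

```text
scene 349.66686940076175 -0.11015421340462409 [[0.579, -0.435, 0.689, -12.611], [-0.815, -0.321, 0.482, -540.191], [0.012, -0.841, -0.541, 510.147], [0.0, 0.0, 0.0, 1.0]]
top 379.80504129859975 -0.004720043255068537 [[-0.025, -0.997, 0.079, 519.264], [-1.0, 0.024, -0.014, -74.603], [0.012, -0.079, -0.997, 1000.553], [0.0, 0.0, 0.0, 1.0]]
{'clock': 0.1, 'joint_positions': array([ 1.20099317e+00,  3.20203998e-01,  1.56554736e+00, -4.72273476e-05,
        1.25741927e+00, -1.99934835e-02]), 'joint_velocities': array([ 0.00128549, -0.0045696 , -0.00264481, -0.00011699,  0.00081924,
       -0.00128742]), 'joint_efforts': array([ 1.72522738e-03, -4.16413200e+01, -2.34704787e+01,  1.50376977e-04,
        4.88453486e-03, -1.74634971e-05]), 'tcp_pos': array([196.91690618, 539.7717397 , 230.5838703 ]), 'eef_rot': array([-5.46614202e-01, -3.09340720e+00,  2.44520747e-03]), 'contact_force': array([ 0.273412  ,  0.49970152, -0.7795964 ]), 'ft_torque': array([-0.02053374,  0.01289004, -0.03289803]), 'grip_force': 0.0, 'opening': 85.7628026217566}
```

View pics/scene1.png

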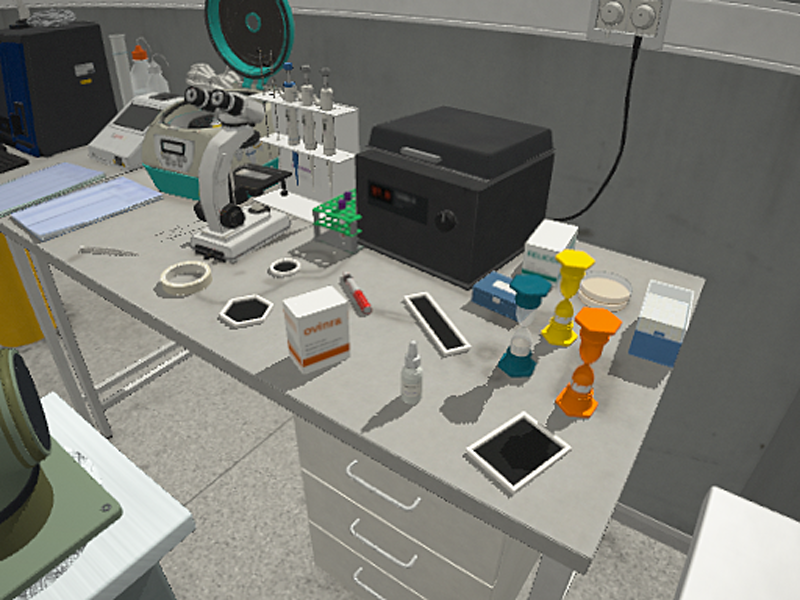

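View pics/top1.png

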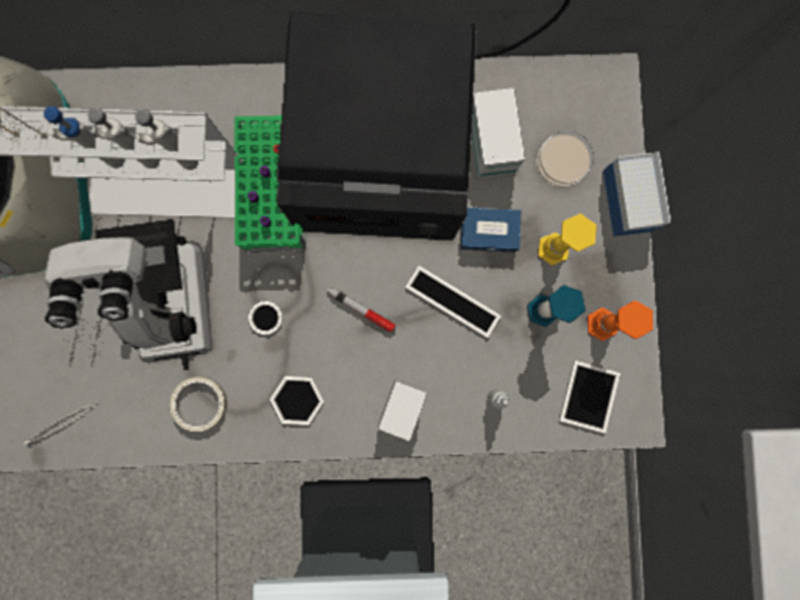

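Sand-glass candidates (800x600 top view): teal (567,303), orange (635,320), yellow (578,232). The teal one is meant. Carton candidates: the "ovinra" box (402,410), the "FELICO" box at the back (498,130), and the white-topped blue box (640,190). "ovinra" looks right. The dropper is at (499,400) and the only marker at (362,312). Next I'll measure from both cameras and take one close crop.

```bash
cat > m.py <<'E'
from h import *
C={n:cloud(n) for n in('top','scene')}; P={n:load(n) for n in C}
def pts(n,c,r,zl,zh):
    X=C[n]; m=(np.hypot(X[...,0]-c[0],X[...,1]-c[1])<r)&(X[...,2]>zl)&(X[...,2]<zh)&(P[n][1]>0)
    return X[m],P[n][0][m],m
def rect(xy):
    (c,(w,h),a)=cv2.minAreaRect(xy.astype(np.float32)[:,:2]); 
    if w<h: w,h,a=h,w,a+90
    return np.round(c,1),round(w,1),round(h,1),round((a+90)%180-90,1)  # a: direction of long side
E
python3 - <<'E'
from m import *
g={'carton':((402,410),99),'felico':((498,130),80),'box':((640,190),60),'marker':((362,312),17),'teal':((567,303),140),'orange':((635,320),140),'yellow':((578,232),140),'dropper':((499,400),85),
'ctray':((590,398),3),'mtray':((452,301),3),'htray':((297,401),3),'dtray':((265,319),3),'tape':((198,405),19),'slide':((491,230),33)}
for k,(uv,h) in g.items():
    c=at_height('top',[(uv[0]*.64,uv[1]*.64)],h)[0][:2]
    out=[]
    for n in C:
        X,col,m=pts(n,c,65,h*.5 if h>10 else -5,260)
        z=np.percentile(X[:,2],97) if len(X) else -1
        T=X[X[:,2]>z-8] if len(X) else X
        out.append((n,round(z,1),len(T),*(rect(T) if len(T)>3 else ())))
    print(k,c.round(),out)
for n in C:
    X=C[n]; m=(abs(X[...,0]-420)<60)&(abs(X[...,1]-100)<300)&(abs(X[...,2])<12); print(n,'table z',np.median(X[m][:,2]))
p,_=load('scene'); cv2.imwrite('pics/crop1.png',cv2.resize(p[140:320,140:400,::-1],(780,540),interpolation=cv2.INTER_CUBIC))
E
```

```text
Traceback (most recent call last):
  File "m.py", line 7, in rect
    (c,(w,h),a)=cv2.minAreaRect(xy.astype(np.float32)[:,:2]);
                ~~~~~~~~~~~~~~~^^^^^^^^^^^^^^^^^^^^^^^^^^^^^
cv2.error: OpenCV(4.12.0) /io/opencv/modules/imgproc/src/convhull.cpp:143: error: (-215:Assertion failed) total >= 0 && (depth == CV_32F || depth == CV_32S) in function 'convexHull'
```

```bash
sed -i 's/xy.astype(np.float32)\[:,:2\]/np.ascontiguousarray(xy[:,:2],dtype=np.float32)/' m.py
cat > meas.py <<'E'
from m import *
g={'carton':((402,410),99),'felico':((498,130),80),'box':((640,190),60),'marker':((362,312),17),'teal':((567,303),140),'orange':((635,320),140),'yellow':((578,232),140),'dropper':((499,400),85),'tape':((198,405),19),'slide':((491,230),33)}
for k,(uv,h) in g.items():
    c=at_height('top',[(uv[0]*.64,uv[1]*.64)],h)[0][:2]
    print(k,c.round())
    for n in C:
        X,col,m=pts(n,c,80,h*.5,260)
        if len(X)<4: print('  none',n); continue
        # keep connected component nearest c
        z=np.percentile(X[np.hypot(*(X[:,:2]-c).T)<25][:,2],95)
        T=X[abs(X[:,2]-z)<6]; print('  ',n,round(z,1),len(T),*rect(T),T.mean(0).round(1))
t={'ctray':(590,398),'mtray':(452,301),'htray':(297,401),'dtray':(265,319)}
for k,uv in t.items():
    c=at_height('top',[(uv[0]*.64,uv[1]*.64)],3)[0][:2]
    print(k,c.round())
    for n in C:
        X=C[n]; p,d=P[n]; g8=cv2.cvtColor(p,cv2.COLOR_RGB2GRAY)
        near=(np.hypot(X[...,0]-c[0],X[...,1]-c[1])<110)&(X[...,2]<20)
        m=((g8<75)&near).astype(np.uint8)
        N,L,S,ce=cv2.connectedComponentsWithStats(m)
        T=np.linalg.inv(np.array(arm.calibration(n)['cam_to_world']))
        best=min((i for i in range(1,N) if S[i,4]>40),key=lambda i:np.hypot(*(X[L==i].mean(0)[:2]-c)))
        v,u=np.where(L==best); q=at_height(n,np.c_[u,v],3.)
        # outer white rim
        w=((g8>185)&near&(cv2.dilate((L==best).astype(np.uint8),np.ones((13,13)))>0))
        v,u=np.where(w); r=at_height(n,np.c_[u,v],8.)
        print('  ',n,'floor',*rect(q),q.mean(0)[:2].round(1),'rim',len(r),*rect(r),'depth z floor/rim',np.median(X[L==best][:,2]).round(1),np.median(X[w][:,2]).round(1))
for n in C:
    X=C[n]; m=(abs(X[...,0]-420)<60)&(abs(X[...,1]-100)<300)&(abs(X[...,2])<12); print(n,'table z',np.median(X[m][:,2]))
E
python3 meas.py; python3 - <<'E'
from h import *
p,_=load('scene'); cv2.imwrite('pics/crop1.png',cv2.resize(p[140:320,140:400,::-1],(780,540),interpolation=cv2.INTER_CUBIC))
E
```

```text
carton [433. -92.]
   top 100.5 676 [432.1 -91.7] 75.4 51.4 -22.0 [432.  -91.6  97.8]
   scene 99.2 521 [430.9 -92.9] 74.4 52.1 -21.3 [428.4 -95.1  97.7]
felico [ 870. -257.]
   top 74.1 1218 [ 880.  -259.4] 121.7 68.4 5.8 [ 879.3 -259.3   71.6]
   scene 71.8 540 [ 876.8 -244.2] 124.6 104.0 4.2 [ 872.7 -256.    70.5]
box [ 772. -488.]
   top 73.2 1231 [ 771.3 -490. ] 118.4 70.4 6.1 [ 771.1 -489.4   70.7]
   scene 72.2 805 [ 768.6 -491.3] 121.7 68.8 5.3 [ 763.5 -492.5   70.7]
marker [588. -31.]
   top 17.8 208 [593.2 -29.1] 125.5 14.1 56.8 [590.4 -33.   14.8]
   scene 16.2 143 [589.3 -31.9] 122.2 16.5 57.6 [585.5 -37.   14. ]
teal [ 585. -336.]
   top 141.7 431 [ 574.9 -359.7] 108.2 50.1 68.0 [ 584.1 -337.9  139.1]
   scene 140.5 331 [ 590.7 -350.9] 118.8 88.0 34.4 [ 581.4 -338.7  139.4]
orange [ 558. -435.]
   top 141.7 432 [ 570.6 -412.3] 106.5 51.4 62.9 [ 559.7 -432.7  139.2]
   scene 140.1 431 [ 569.  -413.1] 108.8 52.8 65.1 [ 554.9 -432.8  138.9]
yellow [ 690. -357.]
   top 141.2 409 [ 690.  -358.1] 54.4 50.3 -6.0 [ 690.  -357.6  139. ]
   scene 139.4 235 [ 687.6 -359.3] 55.5 50.
[... 256 characters left out ...]
py", line 10, in <module>
    z=np.percentile(X[np.hypot(*(X[:,:2]-c).T)<25][:,2],95)
    return _quantile_unchecked(
        a, q, axis, out, overwrite_input, method, keepdims, weights)
    return _ureduce(a,
                    func=_quantile_ureduce_func,
    ...<5 lines>...
                    overwrite_input=overwrite_input,
                    method=method)
    r = func(a, **kwargs)
    result = _quantile(arr,
                       quantiles=q,
    ...<2 lines>...
                       out=out,
                       weights=wgt)
    slices_having_nans = np.isnan(arr[-1, ...])
                                  ~~~^^^^^^^^^
IndexError: index -1 is out of bounds for axis 0 with size 0
```

View pics/crop1.png

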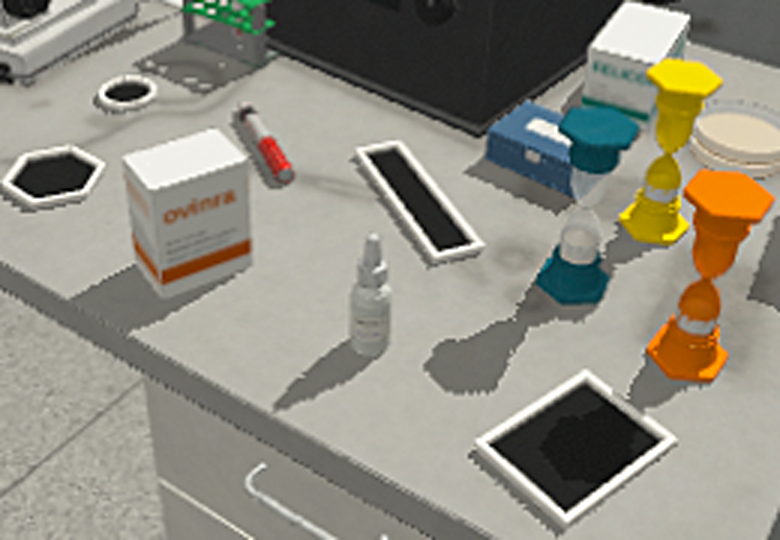

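The crop confirms the choices: "ovinra" carton (190,215), dropper (370,300), red and grey marker (263,145), teal sand glass (590,200). The orange (690,270) and yellow (660,150) glasses are the look-alikes. Next come refined fits and the trays.

```bash
sed -i "s/X,col,m=pts(n,c,80,/X,col,m=pts(n,c,34 if h==140 else 80,/; s/if len(X)<4:/if (np.hypot(*(X[:,:2]-c).T)<25).sum()<4:/; s/'felico.*'marker'/'marker'/; s/'orange.*'dropper/'dropper/; s/,'yellow[^)]*),140)//" meas.py
cat >> meas.py <<'E'
# dropper body/cap slices and teal hex direction
for n in C:
    for a,b in((15,45),(57,71),(76,96)):
        X,_,_=pts(n,(441,-248),25,a,b); 
        if len(X)>4: print('dropper',n,a,len(X),X.mean(0).round(1),X.min(0).round(1),X.max(0).round(1))
    X,_,_=pts(n,(584.5,-337),36,134,146); 
    th=np.radians(np.arange(0,180,2)); w=[np.ptp(np.percentile(X[:,0]*np.cos(t)+X[:,1]*np.sin(t),[1,99])) for t in th]
    f=[w[i]+w[(i+30)%90]+w[(i+60)%90] for i in range(30)]
    h=cv2.convexHull(np.ascontiguousarray(X[:,:2],dtype=np.float32)); M=cv2.moments(h)
    print('teal',n,len(X),'flat dir deg mod 60',2*int(np.argmin(f)),np.round(min(f)/3,1),'hull c',round(M['m10']/M['m00'],1),round(M['m01']/M['m00'],1))
E
python3 meas.py
```

```text
carton [433. -92.]
   top 100.5 676 [432.1 -91.7] 75.4 51.4 -22.0 [432.  -91.6  97.8]
   scene 99.2 521 [430.9 -92.9] 74.4 52.1 -21.3 [428.4 -95.1  97.7]
marker [588. -31.]
   top 17.8 208 [593.2 -29.1] 125.5 14.1 56.8 [590.4 -33.   14.8]
   scene 16.2 143 [589.3 -31.9] 122.2 16.5 57.6 [585.5 -37.   14. ]
teal [ 585. -336.]
   top 141.7 414 [ 585.2 -335.8] 54.5 50.1 -47.6 [ 584.8 -334.9  139.1]
   scene 140.5 321 [ 583.4 -335. ] 54.1 53.0 -51.9 [ 580.4 -337.3  139.4]
dropper [ 443. -241.]
   top 94.2 13 [ 440.9 -248.3] 6.8 6.5 -48.0 [ 440.9 -248.1   93.4]
   scene 91.8 28 [ 437.4 -249.7] 10.2 7.3 -47.7 [ 437.2 -249.9   91. ]
tape [442. 239.]
  none top
  none scene
slide [ 717. -248.]
   top 34.6 875 [ 722.6 -234.6] 122.7 68.1 84.8 [ 720.8 -248.7   32. ]
   scene 33.9 421 [ 718.8 -234.3] 118.2 77.9 67.4 [ 715.6 -226.    32.3]
ctray [ 435. -409.]
   top floor [ 438.8 -408.2] 89.5 63.2 -16.6 [ 438.5 -408.1] rim 196 [ 438.7 -406.7] 102.5 77.1 -16.8 depth z floor/rim 2.4 7.2
   scene floor [ 437.8 -407.3] 88.1 64.5 -17.3 [ 436.  -407.6] rim 488 [ 435.  -406.5] 127.6 95.8 -18.7 depth z fl
[... 826 characters left out ...]
337631385885743
scene table z -0.45344278569479
dropper top 15 24 [ 444.4 -238.1   31.9] [ 428.8 -246.    15.5] [ 454.2 -234.8   44.9]
dropper top 57 21 [ 440.4 -245.4   67.6] [ 431.4 -257.9   59.6] [ 448.7 -239.6   71. ]
dropper top 76 22 [ 441.1 -246.7   89.3] [ 435.6 -253.    76.4] [ 445.5 -243.    95.9]
teal top 422 flat dir deg mod 60 40 48.7 hull c 584.9 -335.3
dropper scene 15 154 [ 429.8 -254.4   30.1] [ 424.1 -263.4   15.1] [ 443.5 -237.5   45. ]
dropper scene 57 52 [ 433.7 -252.7   65.3] [ 429.  -258.9   58.1] [ 443.4 -242.5   71. ]
dropper scene 76 54 [ 436.6 -250.3   86.2] [ 432.5 -254.7   76.5] [ 442.9 -243.9   95.5]
teal scene 321 flat dir deg mod 60 42 49.8 hull c 583.4 -336.0
```

```bash
python3 - <<'E'
from m import *
for n in C:
    X,_,_=pts(n,(590,-31),80,4.5,25); print('marker',n,len(X),*rect(X))
    for nm,c in(('dtray',(584,133)),('teal',(584,-335)),('htray',(445.5,82)),('marker',(590,-31)),('mtray',(604,-183))):
        X,_,_=pts(n,c,140,40,400); r=np.hypot(*(X[:,:2]-c).T); m=r>34
        if m.any(): i=np.argmin(np.where(m,r,9e9)); print(nm,n,'nearest tall',r[i].round(),X[i].round())
E
python3 -m crank '[[[0.055,-0.04,0,0,0,-0.03],[0.06,-0.10,0,0,0,-0.03],[0.09,-0.15,0,0,0,-0.03],[0.11,-0.21,0,0,0,-0.03],[0.14,-0.27,0,0,0,-0.03],[0.16,-0.33,0,0,0,-0.03],[0.18,-0.39,0,0,0,-0.03],[0.20,-0.45,0,0,0,-0.03],[0.21,-0.51,0,0,0,-0.03],[0.22,-0.57,0,0,0,-0.03]]]' 1 40
```

```text
marker top 298 [593.2 -37.8] 119.4 109.1 21.7
dtray top nearest tall 94.0 [572. 226.  74.]
teal top nearest tall 77.0 [ 572. -411.  136.]
marker top nearest tall 125.0 [476. -83.  97.]
mtray top nearest tall 91.0 [ 689. -151.  125.]
marker scene 173 [591.  -29.3] 128.4 16.5 57.6
dtray scene nearest tall 91.0 [572. 223.  90.]
teal scene nearest tall 78.0 [ 659. -356.  140.]
marker scene nearest tall 123.0 [713. -41. 127.]
mtray scene nearest tall 88.0 [ 687. -154.  133.]
clock: 1.35
tcp_pos: [416.4, -27.8, 231.2]
eef_rot: [0.593, 3.085, 0.0]
contact_force: [0.4, 0.2, -0.7]
opening: 85.3
grip_force: 0.0
```

```bash
python3 -m crank '[[[0.0145,-0.0625,0,0,0,0],[0.0145,-0.0625,-0.05,0,0,0],[0.0145,-0.0625,-0.10,0,0,0],[0.0145,-0.0625,-0.15,0,0,0],[0.0145,-0.0625,-0.185,0,0,0],[0.0145,-0.0625,-0.185,0,0,0],[0.0145,-0.0625,-0.185,0,0,0]]]'
python3 -m crank '[[[0,0,0,0,0,0],[0,0,0,0,0,0],[0,0,0,0,0,0],[0,0,0,0,0,0],[0,0,0,0,0,0],[0,0,0,0,0,0]]]' 0.4 30
```

```text
clock: 2.22
tcp_pos: [431.8, -88.5, 47.3]
eef_rot: [0.593, 3.083, 0.0]
contact_force: [0.5, 0.2, 0.8]
opening: 84.9
grip_force: 0.0
clock: 2.98
tcp_pos: [431.6, -88.5, 47.5]
eef_rot: [0.593, 3.083, -0.0]
contact_force: [-0.0, -0.8, 6.2]
opening: 49.7
grip_force: 34.4
```

```bash
python3 -m crank '[[[0,0,0.04,0,0,0],[0,0,0.09,0,0,0],[0,0,0.14,0,0,0],[0,0,0.14,0,0,0],[0,0,0.14,0,0,0]]]'
python3 - <<'E'
from h import *
print(arm.sense()['tcp_pos'],arm.sense()['grip_force'])
E
python3 -m crank '[[[0.001,-0.04,0,0,0,0.02],[0.002,-0.09,0,0,0,0.04],[0.003,-0.14,0,0,0,0.06],[0.004,-0.19,0,0,0,0.082],[0.005,-0.24,0,0,0,0.082],[0.006,-0.29,0,0,0,0.082],[0.006,-0.3185,0,0,0,0.082],[0.006,-0.3185,0,0,0,0.082],[0.006,-0.3185,0,0,0,0.082]]]'
```

```text
clock: 3.6
tcp_pos: [430.0, -88.1, 185.7]
eef_rot: [-0.593, -3.084, -0.0]
contact_force: [0.2, -0.2, -1.3]
opening: 49.7
grip_force: 33.8
[430.03214819 -88.06235456 185.68876529] 33.75629425048828
clock: 4.72
tcp_pos: [436.2, -405.4, 184.6]
eef_rot: [-0.465, -3.104, -0.004]
contact_force: [0.7, -0.2, -1.1]
opening: 49.9
grip_force: 33.6
```

```bash
python3 -m crank '[[[0.001,-0.0015,-0.04,0,0,0],[0.001,-0.0015,-0.08,0,0,0],[0.001,-0.0015,-0.11,0,0,0],[0.001,-0.0015,-0.115,0,0,0],[0.001,-0.0015,-0.115,0,0,0]]]'
python3 - <<'E'
from h import *
a=[]
for n in('scene','top'):
    p,d=grab(n); c=at_height(n,[[0,0]],0)
    T=np.linalg.inv(np.array(arm.calibration(n)['cam_to_world'])); q=T@[438,-407,30,1]; k=arm.calibration(n)
    u=int(k['fx']*q[0]/q[2]+k['cx']); v=int(k['fy']*q[1]/q[2]+k['cy']); u=min(max(u,60),452);v=min(max(v,60),324)
    a.append(cv2.resize(p[v-60:v+60,u-60:u+60,::-1],(400,400),interpolation=cv2.INTER_CUBIC))
cv2.imwrite('pics/carton2.png',np.hstack(a))
E
```

```text
clock: 5.35
tcp_pos: [438.3, -407.8, 71.9]
eef_rot: [0.465, 3.107, -0.0]
contact_force: [0.8, 0.0, -0.9]
opening: 49.7
grip_force: 33.7
```

View pics/carton2.png

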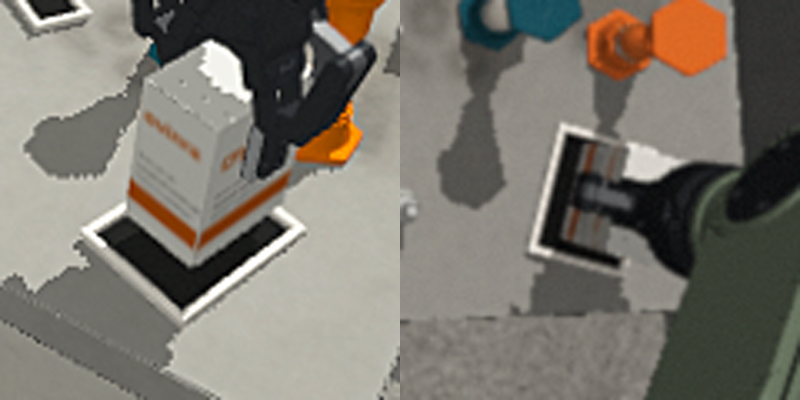

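```bash
python3 - <<'E'
from m import *
a=np.radians(-17); u=np.array([np.cos(a),np.sin(a)]); v=np.array([-u[1],u[0]])
X,col,_=pts('scene',(438,-407),60,32,60); m=(col.astype(int).sum(1)>200); X=X[m]
c=np.array([438.5,-407.5]); U=(X[:,:2]-c)@u; V=(X[:,:2]-c)@v
print(len(X),np.percentile(U,[0,2,10,30,50]),np.percentile(V,[0,2,10,30,50]), X[:,2].min())
E
```

```text
397 [-38.76740764 -38.33231624 -37.56536922 -36.49397328 -35.14254704] [-29.11258321 -28.69735859 -28.20540665 -27.68256755 -26.48363534] 32.115515155492005
```

```bash
python3 -m crank '[[[0.0005,0.002,-0.01,0,0,0],[0.0005,0.002,-0.017,0,0,0],[0.0005,0.002,-0.0205,0,0,0],[0.0005,0.002,-0.0215,0,0,0],[0.0005,0.002,-0.0215,0,0,0]]]'
python3 -m crank '[[[0,0,0,0,0,0],[0,0,0,0,0,0],[0,0,0,0,0,0],[0,0,0,0,0,0],[0,0,0,0,0,0]]]' 1
```

```text
clock: 6.08
tcp_pos: [438.0, -406.1, 50.5]
eef_rot: [-0.466, -3.106, -0.001]
contact_force: [-1.7, 1.2, 5.4]
opening: 50.0
grip_force: 34.0
clock: 6.7
tcp_pos: [438.4, -406.3, 49.8]
eef_rot: [-0.466, -3.107, -0.0]
contact_force: [-0.2, -0.0, -0.9]
opening: 85.2
grip_force: 0.0
```

```bash
python3 -m crank '[[[0,0,0.05,0,0,0],[0,0,0.10,0,0,0],[0,0,0.16,0,0,0],[0.01,0.03,0.16,0,0,-0.18],[0.03,0.08,0.16,0,0,-0.36],[0.05,0.13,0.16,0,0,-0.54],[0.07,0.18,0.16,0,0,-0.72],[0.09,0.23,0.16,0,0,-0.90],[0.11,0.28,0.16,0,0,-1.08],[0.13,0.33,0.16,0,0,-1.26]]]'
python3 -m crank '[[[0.01,0.02,0,0,0,-0.18],[0.023,0.048,0,0,0,-0.36],[0.023,0.048,0,0,0,-0.54],[0.023,0.048,0,0,0,-0.59],[0.023,0.048,-0.05,0,0,-0.59],[0.023,0.048,-0.10,0,0,-0.59],[0.023,0.048,-0.10,0,0,-0.59],[0.023,0.048,-0.10,0,0,-0.59]]]'
python3 - <<'E'
from h import *
a=[]
for n in('scene','top'):
    p,d=grab(n)
    T=np.linalg.inv(np.array(arm.calibration(n)['cam_to_world'])); q=T@[515,-220,50,1]; k=arm.calibration(n)
    u=int(k['fx']*q[0]/q[2]+k['cx']); v=int(k['fy']*q[1]/q[2]+k['cy']); u=min(max(u,130),382);v=min(max(v,130),254)
    a.append(cv2.resize(p[v-130:v+130,u-130:u+130,::-1],(400,400),interpolation=cv2.INTER_CUBIC))
cv2.imwrite('pics/marker2.png',np.hstack(a))
E
```

```text
clock: 7.95
tcp_pos: [568.7, -75.1, 209.9]
eef_rot: [2.212, 2.231, 0.0]
contact_force: [1.0, 0.5, -0.2]
opening: 85.9
grip_force: 0.0
clock: 8.95
tcp_pos: [592.5, -28.8, 111.5]
eef_rot: [2.759, 1.499, 0.004]
contact_force: [-0.5, 0.7, 0.5]
opening: 85.6
grip_force: 0.0
```

View pics/marker2.png

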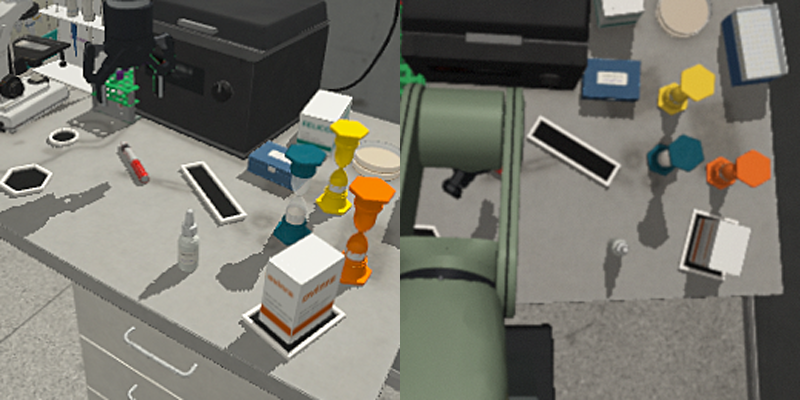

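The scene view shows the carton upright inside its tray (295,300). The gripper hangs over the marker (135,162).

```bash
python3 -m crank '[[[-0.001,0,-0.04,0,0,0],[-0.001,0,-0.08,0,0,0],[-0.001,0,-0.10,0,0,0],[-0.001,0,-0.104,0,0,0],[-0.001,0,-0.104,0,0,0],[-0.001,0,-0.104,0,0,0]]]'
python3 -m crank '[[[0,0,0,0,0,0],[0,0,0,0,0,0],[0,0,0,0,0,0],[0,0,0,0,0,0],[0,0,0,0,0,0],[0,0,0,0,0,0],[0,0,0,0,0,0]]]' 0.05 25
```

```text
clock: 9.8
tcp_pos: [591.4, -28.8, 7.5]
eef_rot: [2.759, 1.499, 0.004]
contact_force: [0.2, -0.4, -0.2]
opening: 85.3
grip_force: 0.0
clock: 10.68
tcp_pos: [590.4, -28.8, 6.0]
eef_rot: [2.76, 1.5, 0.001]
contact_force: [-0.7, -0.9, 1.4]
opening: 14.8
grip_force: 26.6
```

```bash
python3 -m crank '[[[0,0,0.04,0,0,0],[0,0,0.05,0,0,0],[0.003,-0.04,0.05,0,0,0],[0.008,-0.08,0.05,0,0,0],[0.012,-0.12,0.05,0,0,0],[0.014,-0.153,0.05,0,0,0],[0.014,-0.153,0.03,0,0,0],[0.014,-0.153,0.03,0,0,0],[0.014,-0.153,0.03,0,0,0]]]'
python3 - <<'E'
from h import *
grab('scene'); grab('top')
from m import *
p=P['scene'][0]
X,col,m=pts('scene',(604,-183),90,26,55); col=col.astype(int); red=(col[:,0]>100)&(col[:,1]<70); sp=(X[:,2]<52)
print(len(X),red.sum(),rect(X[red]),X[red].mean(0))
a=np.radians(57);u=np.array([np.cos(a),np.sin(a)]);v=np.array([-u[1],u[0]]);c=np.array([604.2,-183.2])
U=(X[:,:2]-c)@u;V=(X[:,:2]-c)@v
for lo in range(-80,81,10):
    s=(U>=lo)&(U<lo+10)&(abs(V)<12); print(lo,s.sum(),V[s].min().round(1) if s.any() else '',V[s].max().round(1) if s.any() else '',X[s][:,2].max().round() if s.any() else '')
s=abs(V)<12; print(U[s].min(),U[s].max())
cv2.imwrite('pics/m3.png',cv2.resize(p[130:250,190:350,::-1],(800,600),interpolation=cv2.INTER_CUBIC))
E
```

```text
clock: 11.8
tcp_pos: [604.2, -181.4, 35.7]
eef_rot: [-2.76, -1.5, 0.0]
contact_force: [-0.2, -0.3, 0.8]
opening: 14.6
grip_force: 26.3
236 91 (array([ 581.8, -210.5]), 50.5, 12.7, 59.2) [ 580.34221027 -209.63939368   42.88679026]
-80 0   
-70 13 -3.1 9.7 47.0
-60 33 -6.3 9.5 46.0
-50 22 -3.0 9.9 47.0
-40 21 -4.4 9.5 47.0
-30 22 -3.1 9.9 47.0
-20 25 -11.4 10.2 54.0
-10 29 -11.5 11.3 54.0
0 13 -6.4 -0.1 55.0
10 3 -6.7 -2.9 46.0
20 0   
30 2 8.6 8.7 38.0
40 5 6.8 9.8 41.0
50 0   
60 0   
70 0   
80 0   
-62.13317805451621 49.361909578370664
```

View pics/m3.png

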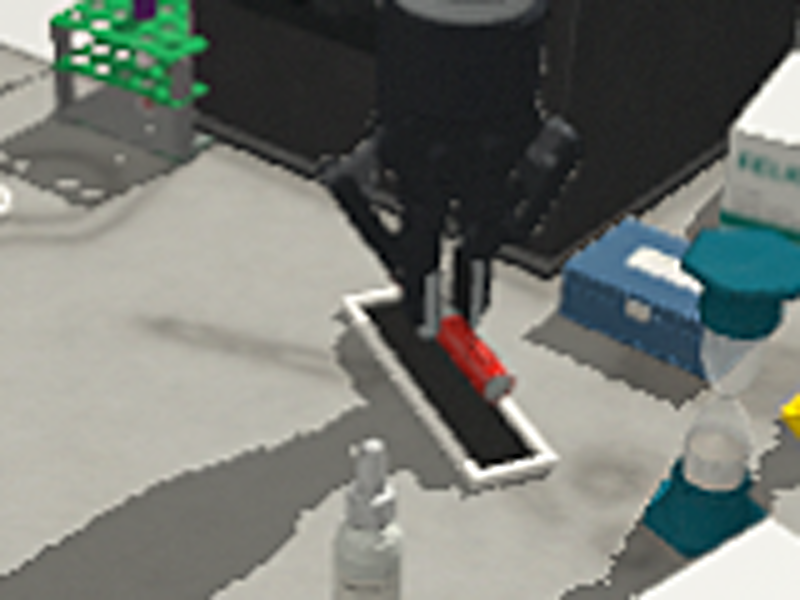

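```bash
python3 -m crank '[[[-0.001,-0.0025,-0.01,0,0,0],[-0.001,-0.0025,-0.02,0,0,0],[-0.001,-0.0025,-0.025,0,0,0],[-0.001,-0.0025,-0.026,0,0,0],[-0.001,-0.0025,-0.026,0,0,0]]]'
```

```text
clock: 12.52
tcp_pos: [603.4, -184.2, 9.8]
eef_rot: [2.76, 1.5, 0.0]
contact_force: [-0.2, 0.3, 0.8]
opening: 15.0
grip_force: 26.3
```

```bash
python3 -m crank '[[[0,0,0,0,0,0],[0,0,0,0,0,0],[0,0,0,0,0,0],[0,0,0,0,0,0],[0,0,0.05,0,0,0],[0,0,0.11,0,0,0],[0,0,0.17,0,0,0],[0,0,0.18,0,0,0]]]' 1
python3 -m crank '[[[-0.005,-0.05,0,0,0,0.1],[-0.012,-0.10,0,0,0,0.2],[-0.019,-0.15,0,0,0,0.253],[-0.019,-0.15,0,0,0,0.253],[-0.019,-0.15,0,0,0,0.253],[-0.019,-0.15,0,0,0,0.253]]]'
python3 - <<'E'
from h import *
grab('scene'); grab('top')
p=load('scene')[0]; a=cv2.resize(p[130:290,220:380,::-1],(400,400),interpolation=cv2.INTER_CUBIC)
p=load('top')[0]; b=cv2.resize(p[130:290,240:400,::-1],(400,400),interpolation=cv2.INTER_CUBIC)
cv2.imwrite('pics/sg.png',np.hstack([a,b]))
E
```

```text
clock: 13.52
tcp_pos: [605.5, -185.0, 195.4]
eef_rot: [2.754, 1.496, 0.011]
contact_force: [-0.3, 0.7, 0.6]
opening: 85.2
grip_force: 0.0
clock: 14.28
tcp_pos: [584.4, -332.9, 189.5]
eef_rot: [-2.547, -1.837, 0.0]
contact_force: [-0.4, 0.9, -0.3]
opening: 85.3
grip_force: 0.0
```

View pics/sg.png

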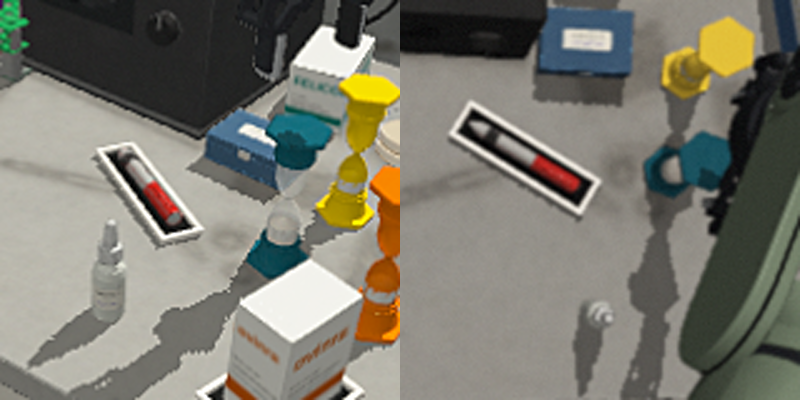

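The marker lies inside its trough (150,195 in the scene crop) and the teal glass stands where it was. Next I'll descend on it.

```bash
python3 -m crank '[[[0,-0.001,-0.03,0,0,0],[0,-0.001,-0.055,0,0,0],[0,-0.001,-0.07,0,0,0],[0,-0.001,-0.0735,0,0,0],[0,-0.001,-0.0735,0,0,0],[0,-0.001,-0.0735,0,0,0]]]'
python3 -m crank '[[[0,0,0,0,0,0],[0,0,0,0,0,0],[0,0,0,0,0,0],[0,0,0,0,0,0],[0,0,0,0,0,0],[0,0,0,0,0,0],[0,0,0,0,0,0]]]' 0.4 35
```

```text
clock: 15.12
tcp_pos: [584.8, -335.5, 117.5]
eef_rot: [2.548, 1.835, 0.001]
contact_force: [-0.9, -0.9, 0.5]
opening: 85.1
grip_force: 0.0
clock: 16.0
tcp_pos: [584.4, -335.5, 117.1]
eef_rot: [2.548, 1.835, 0.001]
contact_force: [-1.0, 0.4, 5.7]
opening: 49.1
grip_force: 35.9
```

```bash
python3 -m crank '[[[0,0,0.03,0,0,0],[0,0,0.07,0,0,0],[0,0,0.11,0,0,0],[0,0,0.12,0,0,0],[0,0,0.12,0,0,0],[-0.01,0.03,0.12,0,0,0],[-0.023,0.07,0.12,0,0,0.05],[-0.036,0.11,0.12,0,0,0.1],[-0.05,0.15,0.12,0,0,0.15],[-0.063,0.19,0.12,0,0,0.2]]]'
python3 -m crank '[[[-0.013,0.04,0,0,0,0.03],[-0.026,0.08,0,0,0,0.06],[-0.039,0.12,0,0,0,0.097],[-0.052,0.16,0,0,0,0.097],[-0.065,0.20,0,0,0,0.097],[-0.076,0.227,0,0,0,0.097],[-0.076,0.227,-0.04,0,0,0.097],[-0.076,0.227,-0.08,0,0,0.097],[-0.076,0.227,-0.09,0,0,0.097],[-0.076,0.227,-0.09,0,0,0.097]]]'
cat > foot.py <<'E'
from h import *
grab('scene'); grab('top')
from m import *
X,col,m=pts('scene',(445.5,82),60,12,175); col=col.astype(int); t=(col[:,2]>col[:,0]+25)&(col[:,1]>col[:,0]+20); X=X[t]
print(arm.sense()['tcp_pos'],len(X),X[:,2].min(),X[:,2].max())
B=X[X[:,2]<X[:,2].min()+16]; print('foot',len(B),B.min(0),B.max(0),B.mean(0),rect(B))
p=P['scene'][0]; a=cv2.resize(p[130:250,100:220,::-1],(400,400),interpolation=cv2.INTER_CUBIC)
p=P['top'][0]; b=cv2.resize(p[170:330,110:270,::-1],(400,400),interpolation=cv2.INTER_CUBIC)
import time; cv2.imwrite('pics/foot%d.png'%len(__import__('glob').glob('pics/foot*')),np.hstack([a,b]))
E
python3 foot.py
```

```text
clock: 17.25
tcp_pos: [519.4, -143.6, 233.6]
eef_rot: [-2.349, -2.08, 0.004]
contact_force: [1.0, 0.1, -0.6]
opening: 49.1
grip_force: 36.2
clock: 18.5
tcp_pos: [444.7, 81.6, 145.5]
eef_rot: [-2.249, -2.192, 0.003]
contact_force: [-0.1, 0.2, -1.9]
opening: 49.1
grip_force: 36.3
[446.12478851  81.78413364 147.20213145] 478 28.29755944987278 169.18684182806942
foot 149 [418.12254375  51.23755209  28.29755945] [467.33557056 101.34794477  44.20524234] [435.90070869  69.00893386  35.46134763] (array([439.8,  74.2]), 54.8, 38.4, -39.4)
```

View pics/foot0.png

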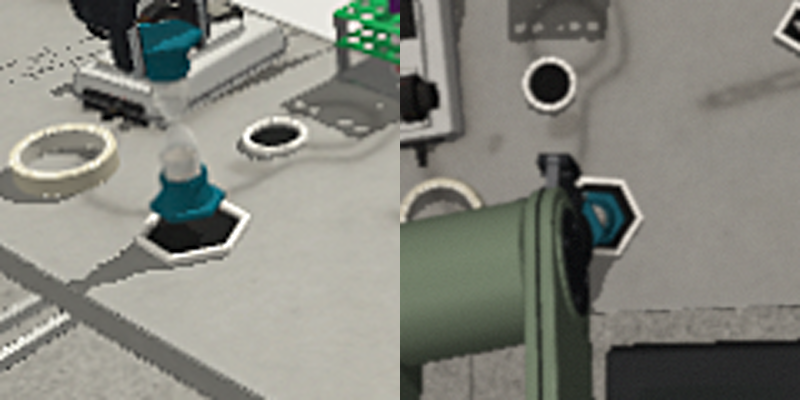

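```bash
python3 -m crank '[[[0,0,-0.008,0,0,0],[0.001,0,-0.016,0,0,0],[0.001,0,-0.022,0,0,0],[0.001,0,-0.025,0,0,0],[0.001,0,-0.026,0,0,0],[0.001,0,-0.026,0,0,0]]]'; python3 foot.py
```

```text
clock: 19.35
tcp_pos: [446.3, 81.8, 120.4]
eef_rot: [2.249, 2.193, 0.0]
contact_force: [0.3, 0.8, -2.1]
opening: 48.8
grip_force: 36.3
[446.39798518  81.8068934  120.50085098] 368 12.006697972037955 154.2644083414027
foot 84 [426.25357044  59.54444861  12.00669797] [458.90228252  89.52207072  27.86276976] [437.84733392  70.5320555   19.66827116] (array([438.9,  72. ]), 35.9, 18.6, -36.6)
```

View pics/foot1.png

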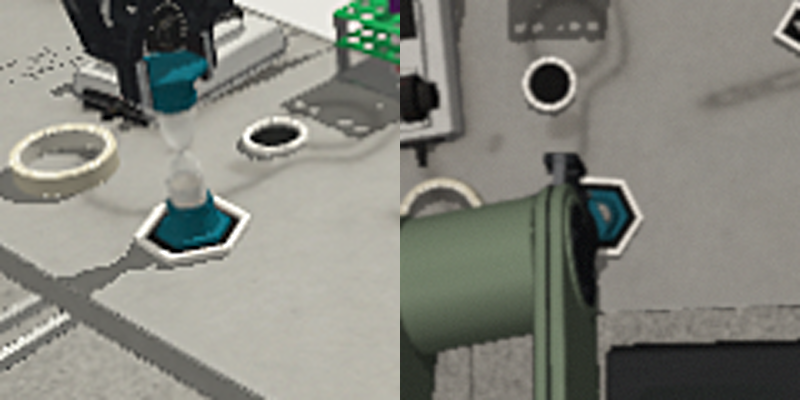

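The foot is inside the hexagon rim (190,230 in the left crop), with black floor showing on both sides. Releasing it and going to the dropper.

```bash
python3 -m crank '[[[0,0,-0.0006,0,0,0],[0,0,-0.0006,0,0,0],[0,0,-0.0006,0,0,0]]]'
python3 -m crank '[[[0,0,0,0,0,0],[0,0,0,0,0,0],[0,0,0,0,0,0],[0,0,0,0,0,0],[0,0,0.03,0,0,0],[0,0,0.07,0,0,0],[0,0,0.09,0,0,0]]]' 1
python3 -m crank '[[[0,-0.05,0,0,0,0],[-0.003,-0.11,0,0,0,0],[-0.005,-0.17,0,0,0,0],[-0.007,-0.23,0,0,0,0],[-0.007,-0.29,0,0,0,0],[-0.007,-0.33,0,0,0,0],[-0.007,-0.33,-0.03,0,0,0],[-0.007,-0.33,-0.03,0,0,0],[-0.007,-0.33,-0.03,0,0,0]]]'
python3 - <<'E'
from h import *
grab('scene'); grab('top')
from m import *
for n in C:
    for a,b in((15,45),(57,71),(76,96)):
        X,_,_=pts(n,(439.5,-248.5),24,a,b)
        if len(X): print('dropper',n,a,len(X),X.mean(0).round(1),X.min(0).round(1),X.max(0).round(1))
    X,_,_=pts(n,(445.5,82),36,130,150); print('glass top',n,len(X),X.mean(0).round(1),X[:,2].max()); print(rect(X))
    X,_,_=pts(n,(438.5,-407.5),60,90,110); print('carton',n,len(X),rect(X),X.mean(0))
print(arm.sense()['tcp_pos'])
E
```

```text
clock: 19.82
tcp_pos: [446.4, 81.8, 120.1]
eef_rot: [2.249, 2.193, 0.001]
contact_force: [-1.4, -0.2, 3.2]
opening: 48.7
grip_force: 36.6
clock: 20.7
tcp_pos: [447.0, 81.9, 211.7]
eef_rot: [2.248, 2.192, 0.004]
contact_force: [-0.3, -0.7, -1.1]
opening: 85.3
grip_force: 0.0
clock: 21.82
tcp_pos: [439.6, -248.1, 180.4]
eef_rot: [2.248, 2.193, 0.0]
contact_force: [0.2, -0.6, 0.6]
opening: 85.3
grip_force: 0.0
dropper top 15 24 [ 444.1 -237.8   32.6] [ 428.8 -246.2   16.2] [ 454.2 -234.5   44.2]
dropper top 57 18 [ 441.3 -246.2   67.6] [ 431.4 -257.6   59.4] [ 448.8 -239.    70.8]
dropper top 76 19 [ 441.6 -246.4   87.4] [ 435.6 -252.6   77.6] [ 446.9 -243.5   95.2]
glass top top 440 [446.1  81.1 142.4] 146.98779864399557
(array([446. ,  81.5]), 54.2, 49.6, 84.1)
carton top 302 (array([ 460. , -413.8]), 53.9, 35.4, 69.0) [ 460.8900848  -414.55970427  100.23122528]
dropper scene 15 149 [ 430.  -254.3   29.9] [ 424.1 -263.4   15.2] [ 442.3 -237.4   44.4]
dropper scene 57 49 [ 433.6 -252.8   65.2] [ 429.  -258.6   58.5] [ 445.1 -243.2   70.9]
dropper scene 76 54 [ 436.6 -250.3   86.2] [ 431.9 -254.7   76.2] [ 442.7 -244.    95.3]
glass top scene 221 [441.9  76.4 140.6] 143.35303448891534
(array([445.5,  79.6]), 54.5, 49.1, 25.3)
carton scene 1073 (array([ 437.7, -408. ]), 78.4, 52.1, -17.9) [ 432.40320545 -409.88202079   99.41469734]
[ 439.91290972 -248.03686162  180.87580558]
```

```bash
python3 -m crank '[[[0,-0.0007,-0.05,0,0,0],[0,-0.0007,-0.10,0,0,0],[0,-0.0007,-0.13,0,0,0],[0,-0.0007,-0.148,0,0,0],[0,-0.0007,-0.153,0,0,0],[0,-0.0007,-0.1535,0,0,0],[0,-0.0007,-0.1535,0,0,0]]]'
python3 -m crank '[[[0,0,0,0,0,0],[0,0,0,0,0,0],[0,0,0,0,0,0],[0,0,0,0,0,0],[0,0,0,0,0,0],[0,0,0,0,0,0],[0,0,0,0,0,0]]]' 0.15 30
```

```text
clock: 22.8
tcp_pos: [440.0, -249.3, 27.3]
eef_rot: [2.248, 2.192, 0.001]
contact_force: [-0.3, -0.7, -0.1]
opening: 85.3
grip_force: 0.0
clock: 23.68
tcp_pos: [439.3, -249.0, 26.4]
eef_rot: [2.249, 2.193, 0.0]
contact_force: [-0.9, 0.4, 4.7]
opening: 26.9
grip_force: 29.7
```

```bash
python3 -m crank '[[[0,0,0.03,0,0,0],[0,0,0.06,0,0,0],[0.01,0.03,0.07,0,0,0],[0.028,0.075,0.07,0,0,0],[0.047,0.125,0.07,0,0,0],[0.066,0.175,0.07,0,0,0],[0.085,0.225,0.07,0,0,0],[0.104,0.275,0.07,0,0,0],[0.123,0.325,0.07,0,0,0],[0.137,0.362,0.07,0,0,0]]]'
python3 -m crank '[[[0.007,0.02,0,0,0,0],[0.007,0.02,0,0,0,0],[0.007,0.02,-0.025,0,0,0],[0.007,0.02,-0.045,0,0,0],[0.007,0.02,-0.045,0,0,0],[0.007,0.02,-0.045,0,0,0]]]'
python3 - <<'E'
from h import *
grab('scene'); grab('top')
from m import *
X,col,m=pts('scene',(584,133),30,22,60); B=X[(X[:,2]<45)]
print(arm.sense()['tcp_pos'],len(X),B.min(0),B.max(0),B.mean(0))
p=P['scene'][0]; a=cv2.resize(p[110:210,120:220,::-1],(400,400),interpolation=cv2.INTER_CUBIC)
p=P['top'][0]; b=cv2.resize(p[140:280,100:240,::-1],(400,400),interpolation=cv2.INTER_CUBIC)
cv2.imwrite('pics/drop1.png',np.hstack([a,b]))
E
```

```text
clock: 24.92
tcp_pos: [576.5, 115.3, 95.6]
eef_rot: [-2.248, -2.194, 0.001]
contact_force: [0.1, -0.5, -0.4]
opening: 27.0
grip_force: 29.8
clock: 25.68
tcp_pos: [583.5, 132.1, 52.0]
eef_rot: [2.25, 2.191, 0.001]
contact_force: [0.5, 0.1, -0.3]
opening: 26.8
grip_force: 29.8
[583.84125777 132.64544343  52.3346333 ] 104 [569.50631717 116.15868133  27.42261315] [596.34399446 138.66646371  44.80471348] [577.80138349 123.40846174  36.01198478]
```

View pics/drop1.png

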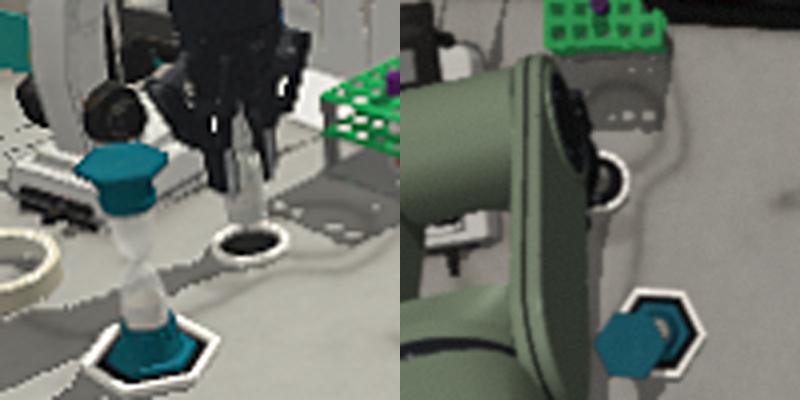

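The sand glass stands inside its hexagon and the bottle hovers over the round tray. Lowering and releasing.

```bash
python3 -m crank '[[[0.0005,0.001,-0.01,0,0,0],[0.0005,0.001,-0.018,0,0,0],[0.0005,0.001,-0.0215,0,0,0],[0.0005,0.001,-0.0228,0,0,0],[0.0005,0.001,-0.0228,0,0,0],[0.0005,0.001,-0.0228,0,0,0]]]'
python3 -m crank '[[[0,0,0,0,0,0],[0,0,0,0,0,0],[0,0,0,0,0,0],[0,0,0,0,0,0],[0,0,0.03,0,0,0],[0,0,0.09,0,0,0],[0,0,0.15,0,0,0],[-0.02,-0.03,0.16,0,0,0],[-0.05,-0.09,0.16,0,0,0],[-0.08,-0.15,0.16,0,0,0]]]' 1
python3 -m crank '[[[-0.06,-0.02,0.05,0,0,0],[-0.10,-0.03,0.06,0,0,0],[-0.10,-0.03,0.06,0,0,0],[-0.10,-0.03,0.06,0,0,0]]]'
python3 - <<'E'
from h import *
p,_=grab('scene');q,_=grab('top')
cv2.imwrite('pics/end.png',cv2.resize(p[120:330,110:390,::-1],(800,600),interpolation=cv2.INTER_CUBIC))
cv2.imwrite('pics/endtop.png',cv2.resize(q[120:300,90:430,::-1],(800,424),interpolation=cv2.INTER_CUBIC))
E
```

```text
clock: 26.52
tcp_pos: [583.2, 134.1, 29.4]
eef_rot: [-2.249, -2.193, 0.001]
contact_force: [-3.2, -0.3, 8.1]
opening: 26.9
grip_force: 30.5
clock: 27.78
tcp_pos: [507.1, -8.9, 188.6]
eef_rot: [2.247, 2.194, 0.001]
contact_force: [0.7, -0.5, -0.5]
opening: 85.2
grip_force: 0.0
clock: 28.28
tcp_pos: [408.2, -37.7, 248.6]
eef_rot: [2.249, 2.192, 0.002]
contact_force: [-0.3, -0.5, -0.3]
opening: 85.2
grip_force: 0.0
```

View pics/end.png

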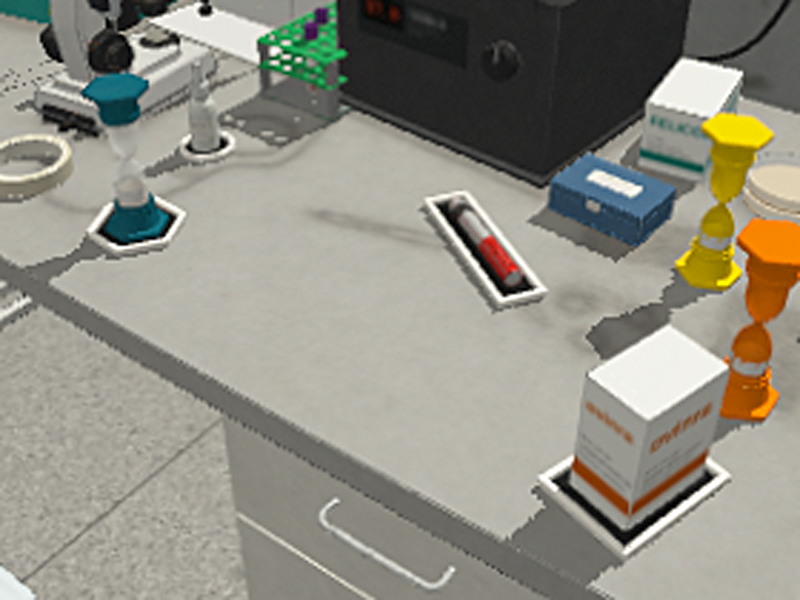

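View pics/endtop.png

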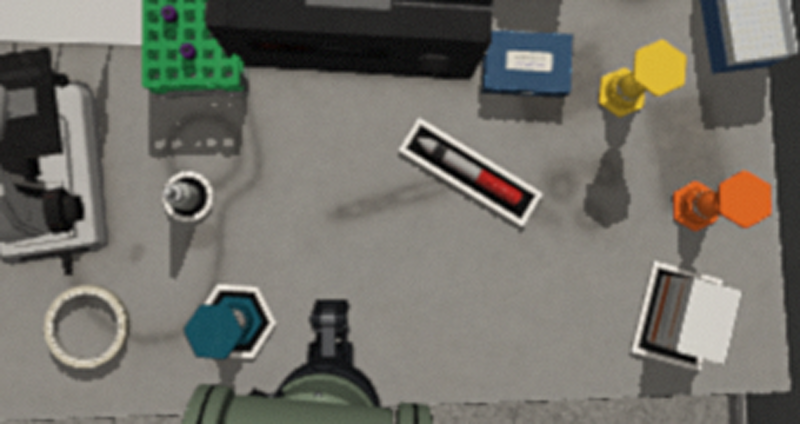

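All four stand in their trays: carton (650,450), marker (485,250), glass (135,215) and bottle (205,135). The tape and blue box have not moved.

```bash
python3 -c "
from bench import arm
print(arm.job_done())"
```

```text
the job is handed in; nothing more can be done
None
```

The carton, marker, sand glass and dropper bottle each sit released in their matching trays, the three tall ones upright and the bystanders unmoved in the final pictures; I handed the job in just after 28 s on the robot clock, and no verdict came back.

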